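Open the sprung weight case and balance the gear blank

TASK

Press the guarded release button on the sloping nose of the wooden weight case so that its lid springs fully open. Then take the large brass weight out of the case and stand it gently, upright, in the empty pan of the balance so that the beam levels against the gear blank; leave the small weight in the case and the lid open, and do not knock the other things on the bench.

Things in the scene. Friction and masses are not known exactly. Their poses are not given: they have to be found in the camera images.
- case: Dark wooden weight case, fixed; place and yaw vary, on the robot's left (+y). Origin: centre of the tray's underside; x points from the button side (front, which looks about to the robot's right) back to the lid's hinge, z up. Tray 130 (x) by 180 (y) by 34 mm high, walls 5 mm, inner floor 5 mm up. In front (x -65 to -125 mm, 100 mm wide) a nose with a face sloping 40 degrees to the front, the button in its middle.
- guard (a point): Middle of the wire guard over the button: three 5 mm steel wires along the case's y (92 mm long, 108 mm above the bench, at x = -125, -113, -101 mm of the case), side legs at y = +-46 mm. It blocks a finger coming straight down: press from the front, under the wires, tool tilted about 40 degrees (along the button's axis), fingers shut and side by side along the case's y. Axes as the case.
- button_top (a point): Centre of the top of the round steel release button (34 mm across, in a 50 mm dark housing), under the guard, about 55 mm above the bench, 115 mm in front of the case's origin. Its z axis is the button's axis and points out of it, 40 degrees from vertical, up and to the case's front; its y axis is the case's y. Pressing goes along -z; the point moves with the button.
- button (a joint): How far the button is pressed, m: 0 out, 0.008 fully down. Spring return: 1.5 N to start moving, 5 N when fully down. The catch lets the lid go at about 0.005.
- lid (a joint): Angle of the hollow wooden lid (130 by 180 by 62 mm, on the tray's rim, hinged at the back edge), rad: 0 shut, 1.85 wide open at its stop, where it leans back a little behind the case, 160 mm high. A catch holds it shut (it may read up to 0.01); once let go, a spring swings it to its stop in under a second and keeps it there.
- weight_large: The large brass weight, 500 g, on the tray's floor at about y = +42 or -42 mm of the case (varies; the small one is at the other): round body 40 mm across and 45 mm high, thin neck to 57 mm, then a round knob 26 mm across from 57 to 79 mm (the top), above the tray's rim. Origin: centre of its underside; z up.
- weight_small: The small brass weight, 200 g, also in the case: body 27 mm across and 36 mm high, knob 18 mm across from 44 to 62 mm. Origin: centre of its underside. Not needed.
- balance: Two-pan balance, fixed; place and yaw vary, on the robot's right (-y). Origin: centre of its base's underside; base 110 (x) by 270 (y) by 20 mm; y runs along the beam. Pans at y = +90 mm (gear blank) and y = -90 mm (empty). Between them a column with a white scale plate (70 mm wide along y, its top 145 mm above the bench) and a thin pointer.
- beam (a joint): Tilt of the balance beam, rad: 0 level, stops at -0.12 and +0.12; -0.12 at the start, the gear blank's side down. A 500 g weight in the empty pan brings it to level within about 0.02; 200 g leaves it at the stop, 700 g overloads it to the other stop. The pans stay horizontal and move up and down 90 mm times the tilt.
- pan_empty: The empty pan: flat round steel plate, 104 mm across, no rim, 6 mm thick. Origin: centre of its upper face, 121 mm above the bench at the start, 110 mm when level; z up.
- pan_blank: The other pan, same plate, that carries the gear blank. Origin: centre of its upper face, 99 mm above the bench at the start, 110 mm when level.
- gear_blank: Brass gear blank of about 500 g lying in its pan: toothed disc 91 mm across and 10 mm thick with a hub 28 mm across, 26 mm high overall. Origin: centre of its underside. Stays where it is.
- clock_base: Bystander: bell-shaped brass clock base, 124 mm across at the foot, about 100 mm high, near the middle behind the task's things. Origin: centre of its underside.
- screwdriver: Bystander: screwdriver, 170 mm, lying in the middle in front. Origin: underside, within its length.
- dial: Bystander: round brass dial with a white face, 124 mm across, 16 mm high, lying flat. Origin: centre of its underside.
- oil_jar: Bystander: small amber glass jar, 52 mm across, 75 mm high. Origin: centre of its underside.
- movement: Bystander: open clock movement, two brass plates 90 mm across on pillars, 70 mm high. Origin: centre of its underside.
- brush: Bystander: brush, 160 mm, lying on the bench. Origin: underside, within its length.
There are look-alikes about, which are no part of the job. What is shaped like the gear_blank but blue or orange is not meant.

How it is judged (in metres and radians):
On the way, in this order (a step that is already met when the one before it is completed fails the run):
1. the release button is pressed in by 4 mm or more (value of joint button above 0.004 m).
2. the lid has sprung open to its stop (value of joint lid above 1.75 rad), for 0.2 s.
At the end, for the whole second after the job is handed in: Lid open (above 1.75 rad); large weight upright (0.1 rad), at rest on the once empty pan, centre within 32 mm of the pan's; gear blank on its own pan (centre within 25 mm); small weight standing in the case; beam level within 0.04 rad and at rest (value of joint lid above 1.75 rad and value of joint beam between -0.04 and 0.04 rad and velocity of joint beam between -0.03 and 0.03 rad/s and horizontal distance between weight_large and pan_empty below 0.032 m and z of weight_large in the frame of pan_empty between -0.005 and 0.005 m and angle between weight_large's own z axis and vertical below 0.1 rad and linear speed of weight_large below 0.02 m/s and horizontal distance between gear_blank and pan_blank below 0.025 m and z of gear_blank in the frame of pan_blank below 0.005 m and z of weight_small in the frame of case below 0.015 m and horizontal distance between weight_small and case below 0.09 m); the robot touches nothing.
It fails at once if a bystander is knocked more than 30 mm away (distance of any of clock_base, screwdriver, dial, oil_jar, movement, brush from where it was at the start of the episode above 0.03 m).
It fails at once if the small weight is moved more than 50 mm (distance of weight_small from where it was at the start of the episode above 0.05 m).
It fails at once if the large weight is dropped or banged on the pan (more than 60 N) (contact force between weight_large and pan_empty above 60 N).
It also fails if it takes over 58 s, if anything falls off the work surface, if the arm or the gripper's body presses on something with over 40 N, if the wrist force passes 120 N, or if a joint passes its speed limit or range.

ROBOT

A 6-joint arm with a two-finger parallel gripper is mounted at the origin on the work surface. World frame = base frame: x ahead of the robot, y to its left, z up, the work surface at z = 0. Lengths are in mm, angles in rad, forces in N, time in s.
With the tool pointing down it reaches from about 425 to 1125 mm from the base axis. Payload 14.9 kg.
Tool frame: the origin (TCP) lies midway between the tips of the shut fingers; the grasp point (between the pads) lies 19 mm behind it; z points along the fingers, y is the line along which they close (so a half turn about z gives the same grasp; the last joint's range is limited). The gripper opens to 91 mm and grips with 3 to 60 N. Pads are 32 mm wide; open, the fingers measure 118 mm over their backs; the gripper's body (76 mm by 178 mm) begins 60 mm behind the grasp point.
Start: joints at [-1.351, 0.379, 1.734, -0, 1.028, -0.033], TCP at [175.076, -677.766, 213.932] pointing down, gripper open.
Joint ranges: [-2.77, 2.77], [-0.74, 2.19], [0, 2.66], [-1.06, 4.2], [0.31, 2.87], [-3.08, 3.08]. Speed limits (rad/s): [1.89, 1.89, 2.39, 3.14, 3.14, 3.14].

INTERFACE

Orientations are given as a unit quaternion [x, y, z, w].
In Python, from rig import bot gives the robot as it stands.
- The arm moves only by the shell command python3 -m pendant 'ROWS'. ROWS is JSON, a list of rows, each an object with "turn": the turn, a rotation vector about the tool's x, y, z in degrees, a list of three; "translation": the shift along the tool's x, y, z in mm, a list of three; "claw": the closure, from 0 (fully open) to 1 (shut). A call has 1 to 10 rows; each row shifts and turns the commanded pose from where the row before left it, along the tool's axes as they then stand; what a row does not reach is not made up. A row lasts 1/10 s, in which the tool goes at most 50 mm and 8.59 degrees, less where a joint would pass 70% of its speed; a pose out of reach is approached as far as the arm can. A call with a gripper value outside its range is refused whole. The fingers move at their own pace and stop on an object; the grip force is fixed at half the most. Time passes only in rows, so rows that do not move let the fingers close. It gives the time, the measured TCP pose, the force, the opening and the grip force at its end, in the units of the state.
- bot.read_state(): the state, without advancing time (a new reading comes with each control period).
- bot.capture(name): name is "scene" or "top" or "wrist"; returns (picture, depth): 384x512x3 uint8, red, green, blue; 384x512 float32, mm along the optical axis (not along the pixel's ray), 0 where there is no reading.
- bot.get_calibration(name): a dict with "fx", "fy", "cx", "cy" (pixels), "pose" (4x4, takes a point from camera to world coordinates); the wrist camera has in their place "mount" (4x4, takes a point from camera to tool coordinates, whose origin is the TCP and whose axes are the flange's). Camera axes: x right, y down, z forward; pixel columns grow to the right and rows downward; lengths in mm; the calibration is good to about 2 mm. A picture is of the moment at which its call begins: read the wrist's pose just before it. get_calibration takes no time and is no camera call.
- bot.hand_in(): hands the job in; it is judged then, once.
The state is a dict: "t": time; "q": joint angles; "qd": joint speeds; "effort": joint torques, N m; "position": TCP position; "eef_rot": TCP orientation; "ft_force": force on the tool from outside, world axes, zero at the start; "torque": the same for the moment, N m; "grip_width": opening from 0.0 (shut) to 1.0 (fully open); "grip_force": force on a finger pad.
Only numpy, scipy, OpenCV 4.12 (cv2) and the standard library are available. Lean on these libraries where they do the work, as an engineer would, in place of code of your own. Each camera call takes 0.05 s, during which the arm holds its last target. There are 200 camera calls.

## Working session

There is one attempt and no reset: what is moved stays moved. The work goes in short steps, Python scripts to look and compute and a shell command to move; the robot and the scene stay as the last step left them, time stands still between calls to the robot, and variables do not carry over. Pictures are saved under pics/ and viewed, at most 10 in all, crops included, and the job is handed in when it is done.

```bash
mkdir -p pics; ls
python3 - <<'E'
from rig import bot
import cv2, numpy as np
s=bot.read_state(); print(s)
for n in ["scene","top"]:
    im,d=bot.capture(n); np.savez(f"{n}0.npz",im=im,d=d); c=bot.get_calibration(n); print(n,c)
    cv2.imwrite(f"pics/{n}0.png",cv2.resize(im[:,:,::-1],(800,600)))
E
```

```text
pics
{'t': 0.0, 'q': array([-1.35128151e+00,  3.79412652e-01,  1.73476537e+00,  8.68938286e-06,
        1.02850061e+00, -3.32972443e-02]), 'qd': array([-8.88516712e-05, -2.08264236e-04,  8.80035430e-05,  8.45786265e-04,
        1.41910860e-03,  9.63420367e-04]), 'effort': array([-3.20478663e-03, -7.63734913e+01, -4.34376776e+01,  6.49262429e-02,
        4.24476375e-02, -6.62795514e-05]), 'position': array([ 175.00286206, -677.36955997,  213.29302983]), 'eef_rot': array([ 9.92021527e-01,  1.26067422e-01, -4.67798232e-05, -5.40980830e-04]), 'ft_force': array([ 0.78355817, -0.28026219,  0.4917343 ]), 'torque': array([ 0.00032022, -0.01487346, -0.01345871]), 'grip_force': 0.0, 'grip_width': 0.9997745846669528}
scene {'fx': 451.13873642829384, 'fy': 451.13873642829384, 'cx': 259.7207729377553, 'cy': 186.34025630009205, 'pose': array([[ 7.80984049e-01,  3.41420029e-01, -5.22968717e-01,
         1.31198291e+03],
       [ 6.24463811e-01, -4.12888096e-01,  6.62999524e-01,
        -9.93452232e+02],
       [ 1.04337591e-02, -8.44367091e-01, -5.35663470e-01,
         8.89974504e+02],
       [ 0.00000000e+00,  0.00000000e+00,  0.00000000e+00,
         1.00000000e+00]])}
top {'fx': 427.7760183065383, 'fy': 427.7760183065383, 'cx': 248.9690556609106, 'cy': 195.09003651032995, 'pose': array([[ 6.78891664e-03, -9.92223288e-01,  1.24285388e-01,
         3.52070488e+02],
       [-9.99975184e-01, -6.50236221e-03,  2.71112280e-03,
         8.30712601e+00],
       [-1.88189057e-03, -1.24300710e-01, -9.92242809e-01,
         1.46928239e+03],
       [ 0.00000000e+00,  0.00000000e+00,  0.00000000e+00,
         1.00000000e+00]])}
```

View pics/top0.png

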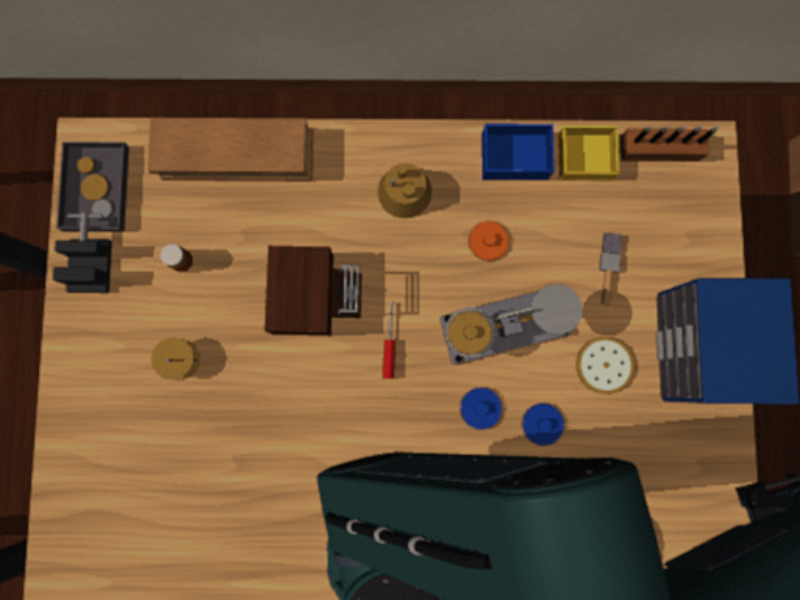

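View pics/scene0.png

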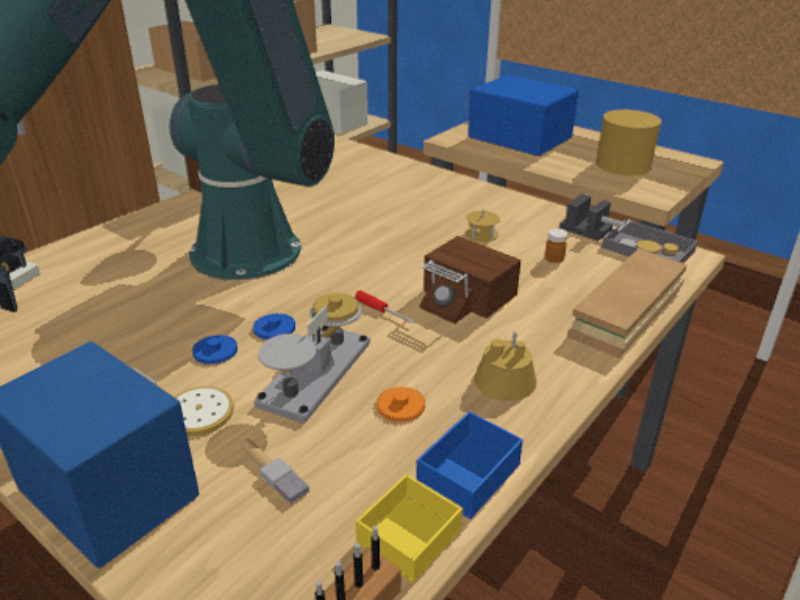

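The top view shows the case with lid at about (299,290) and its nose and guard at (347,290). The gear pan is at (470,332) and the empty pan at (556,310). In the scene view the button is at (443,295), facing the robot's right. The screwdriver lies between the case and the balance, at (391,340) in the top view.

```bash
cat > h.py <<'E'
import numpy as np, cv2
from rig import bot
def cloud(n,d,pose=None):
    c=bot.get_calibration(n); P=c["pose"] if pose is None else pose@c["mount"]
    v,u=np.mgrid[:384,:512]; p=np.stack([(u-c["cx"])*d/c["fx"],(v-c["cy"])*d/c["fy"],d],-1)
    w=p@P[:3,:3].T+P[:3,3]; w[d<=0]=np.nan; return w
def roi(w,u0,u1,v0,v1,z0,z1):
    q=w[v0:v1,u0:u1].reshape(-1,3); return q[(q[:,2]>z0)&(q[:,2]<z1)]
def rect(q): return cv2.minAreaRect(q[:,:2].astype(np.float32))
E
python3 - <<'E'
from h import *
f=np.load("top0.npz"); w=cloud("top",f["d"]); s=.64
def R(a,b,c,d): return [int(x*s) for x in (a,b,c,d)]
q=roi(w,*R(255,340,235,345),80,110); print("lid",rect(q),np.median(q[:,2]),len(q))
q=roi(w,*R(334,375,250,330),98,125); print("guard",rect(q),np.median(q[:,2]),q[:,:2].mean(0),len(q))
q=roi(w,*R(520,600,270,350),105,135); print("pan",cv2.minEnclosingCircle(q[:,:2].astype(np.float32)),q.mean(0),np.median(q[:,2]))
q=roi(w,*R(435,510,300,370),85,140); print("blankpan",cv2.minEnclosingCircle(q[:,:2].astype(np.float32)),q.mean(0))
q=roi(w,*R(430,600,270,370),13,28); print("base",rect(q))
q=roi(w,*R(375,410,290,385),8,60); print("screwdr",rect(q),q[:,2].max())
f=np.load("scene0.npz"); w=cloud("scene",f["d"])
q=roi(w,*R(410,530,230,325),85,110); print("lid sc",rect(q),np.median(q[:,2]))
q=roi(w,*R(433,453,285,305),40,70); print("button sc",np.median(q,0))
q=roi(w,*R(250,325,325,375),105,135); print("pan sc",cv2.minEnclosingCircle(q[:,:2].astype(np.float32)),q.mean(0))
E
```

```text
lid ((557.1771240234375, 194.9659423828125), (179.02047729492188, 153.5266876220703), 0.3630478084087372) 95.54929977471375 2217
guard ((556.6904296875, 98.86016082763672), (95.58175659179688, 38.95532989501953), 0.5347443222999573) 109.1718813359189 [555.1878985   93.83004222] 165
pan ((513.7709350585938, -315.2352600097656), 62.04458236694336) [ 514.54482366 -326.12571923  119.8388885 ] 119.79487864990551
blankpan ((477.33135986328125, -171.08984375), 72.26412200927734) [ 467.73026914 -153.02602823  106.96496396]
base ((485.59197998046875, -270.7332763671875), (347.70330810546875, 164.99755859375), 88.99958038330078)
screwdr ((457.9666442871094, 2.9746055603027344), (167.40142822265625, 50.99079895019531), 0.2283790409564972) 29.16324967559899
lid sc ((561.7247924804688, 171.46456909179688), (187.2957763671875, 200.33560180664062), 1.4739326238632202) 94.56410298199029
button sc [559.83259059  91.27745257  52.57067143]
pan sc ((515.4779052734375, -306.662841796875), 77.5045166015625) [ 519.7488971  -329.48701481  119.5297583 ]
```

```bash
cat >> h.py <<'E'
from scipy.spatial.transform import Rotation as Rn
def st():
    s=bot.read_state(); print("t",round(s["t"],2),"p",s["position"].round(1),"F",s["ft_force"].round(1),"w",round(s["grip_width"]*91,1),"gf",round(s["grip_force"],1),"q",s["q"].round(2)); return s
def rel(p,z,y):
    "relative move to TCP p, tool axes z,y (world): turn first, then shift"
    s=st(); R0=Rn.from_quat(s["eef_rot"]); z=np.array(z,float);z/=np.linalg.norm(z); y=np.array(y,float); y-=z*(y@z); y/=np.linalg.norm(y)
    M=np.stack([np.cross(y,z),y,z],1); r=(R0.inv()*Rn.from_matrix(M)).as_rotvec(degrees=True)
    d=np.array(p)-s["position"]
    print("turn",r.round(1),"then shift",(M.T@d).round(1),"| shift in current axes",R0.inv().apply(d).round(1))
E
python3 - <<'E'
from h import *
f=np.load("top0.npz"); w=cloud("top",f["d"]); s=.64
def R(a,b,c,d): return [int(x*s) for x in (a,b,c,d)]
q=roi(w,*R(255,340,235,345),92,99); q=q[q[:,1]>125]; print("lid",rect(q),np.percentile(q[:,:2],[1,99],axis=0))
q=roi(w,*R(334,375,250,330),104,113); print("guard",rect(q),np.median(q,0))
q=roi(w,*R(520,600,270,350),117,123);r=rect(q); print("pan",r,np.median(q,0),np.percentile(q[:,:2],[1,99],axis=0))
q=roi(w,*R(445,495,300,350),105,112); print("gear",rect(q),np.median(q,0))
q=roi(w,*R(655,800,270,410),30,700); print("box", np.percentile(q,[1,99],axis=0))
q=roi(w,*R(440,590,270,350),130,200); print("plate",np.percentile(q,[0,100],axis=0) if len(q) else 0)
rel([557,-200,330],[0,0,-1],[1,0,0])
E
```

```text
lid ((557.0120849609375, 205.7812042236328), (130.02175903320312, 179.3485870361328), 89.55580139160156) [[468.11508091 142.12236435]
 [645.05360325 269.44097509]]
guard ((556.7155151367188, 97.3498764038086), (95.48381042480469, 35.816104888916016), 0.8509009480476379) [551.52095877  92.77719247 108.75196169]
pan ((515.1558837890625, -326.5277404785156), (101.54779815673828, 99.37428283691406), 26.06292152404785) [ 514.16550083 -325.23496502  119.86844323] [[ 466.24561224 -375.37210544]
 [ 562.29893525 -277.93612609]]
gear ((472.6318664550781, -150.95782470703125), (77.31578063964844, 89.30487060546875), 0.3525678515434265) [ 468.88401821 -150.91120137  108.47894746]
box [[ 330.00242137 -754.79632873   34.79668455]
 [ 565.17337441 -563.26670069  204.69656241]]
plate [[ 461.07481847 -269.07859513  130.412447  ]
 [ 510.87967103 -151.61751316  152.03776994]]
t 0.1 p [ 175.  -677.4  213.3] F [ 0.6 -0.1 -0.4] w 91.1 gf 0.0 q [-1.35  0.38  1.73 -0.    1.03 -0.03]
turn [ -0.   -0.  -75.5] then shift [ 477.4  382.  -116.7] | shift in current axes [ 489.3 -366.8 -116.3]
```

```bash
python3 -m pendant '[{"turn":[0,0,-8.4],"translation":[0,0,-15],"claw":1},{"turn":[0,0,-8.4],"translation":[0,0,-15],"claw":1},{"turn":[0,0,-8.4],"translation":[0,0,-15],"claw":1},{"turn":[0,0,-8.4],"translation":[0,0,-15],"claw":1},{"turn":[0,0,-8.4],"translation":[0,0,-15],"claw":1},{"turn":[0,0,-8.4],"translation":[0,0,-15],"claw":1},{"turn":[0,0,-8.4],"translation":[0,0,-15],"claw":1},{"turn":[0,0,-8.4],"translation":[0,0,-15],"claw":1},{"turn":[0,0,-8.3],"translation":[0,0,-10],"claw":1}]'
python3 -c "
from h import *
rel([558,0,300],[0,0,-1],[1,0,0])"
```

```text
t: 1.0
position: [175.1, -677.8, 344.8]
eef_rot: [0.705, 0.709, -0.0, 0.0]
ft_force: [0.1, 0.6, 0.4]
grip_width: 0.242
grip_force: 0.0
t 1.0 p [ 175.1 -677.8  344.8] F [0.1 0.6 0.4] w 22.0 gf 0.0 q [-1.35  0.26  1.64  0.    1.24 -1.36]
turn [0.  0.  0.3] then shift [677.8 382.9  44.8] | shift in current axes [675.6 386.8  44.6]
```

```bash
A='x'; python3 -m pendant '[{"turn":[0,0,0],"translation":[34,19,0],"claw":1},{"turn":[0,0,0],"translation":[34,19,0],"claw":1},{"turn":[0,0,0],"translation":[34,19,0],"claw":1},{"turn":[0,0,0],"translation":[34,19,0],"claw":1},{"turn":[0,0,0],"translation":[34,19,0],"claw":1},{"turn":[0,0,0],"translation":[34,19,0],"claw":1},{"turn":[0,0,0],"translation":[34,19,0],"claw":1},{"turn":[0,0,0],"translation":[34,19,0],"claw":1},{"turn":[0,0,0],"translation":[34,19,0],"claw":1},{"turn":[0,0,0],"translation":[34,19,0],"claw":1}]' | head -2
python3 -m pendant '[{"turn":[0,0,0],"translation":[34,20,0],"claw":1},{"turn":[0,0,0],"translation":[34,20,0],"claw":1},{"turn":[0,0,0],"translation":[34,20,0],"claw":1},{"turn":[0,0,0],"translation":[34,20,0],"claw":1},{"turn":[0,0,0],"translation":[34,20,0],"claw":1},{"turn":[0,0,0],"translation":[34,20,0],"claw":1},{"turn":[0,0,0],"translation":[34,20,0],"claw":1},{"turn":[0,0,0],"translation":[34,20,0],"claw":1}]' | head -2
python3 -c "
from h import *
z=np.array([0,np.sin(np.radians(40)),-np.cos(np.radians(40))])
rel(np.array([558,91.5,55])-120*z,z,[1,0,0])
im,d=bot.capture('top'); np.savez('top1.npz',im=im,d=d)"
```

```text
t: 2.0
position: [365.5, -336.3, 343.8]
t: 2.8
position: [525.7, -64.2, 343.8]
t 2.8 p [525.7 -64.2 343.8] F [ 0.1 -0.4  0.1] w 0.7 gf 0.0 q [-0.17 -0.04  1.97 -0.    1.2  -0.17]
turn [-0. 40. -0.] then shift [-66.4  32.3 201.3] | shift in current axes [ 78.6  32.4 196.9]
```

```bash
python3 -m pendant '[{"turn":[0,8,0],"translation":[0,6,0],"claw":1},{"turn":[0,8,0],"translation":[0,6,0],"claw":1},{"turn":[0,8,0],"translation":[0,6,0],"claw":1},{"turn":[0,8,0],"translation":[0,6,0],"claw":1},{"turn":[0,8,0],"translation":[0,8,0],"claw":1},{"turn":[0,0,0],"translation":[-33,0,0],"claw":1},{"turn":[0,0,0],"translation":[-33,0,0],"claw":1},{"turn":[0,0,0],"translation":[0,0,0],"claw":1}]'
python3 -c "
from h import *
z=np.array([0,np.sin(np.radians(40)),-np.cos(np.radians(40))])
rel(np.array([558,91.5,55])-60*z,z,[1,0,0])"
```

```text
t: 3.65
position: [556.3, -118.2, 298.5]
eef_rot: [0.666, 0.663, 0.241, -0.243]
ft_force: [-1.1, 0.3, -0.2]
grip_width: 0.005
grip_force: 0.0
t 3.65 p [ 556.3 -118.2  298.5] F [-1.1  0.3 -0.2] w 0.5 gf 0.0 q [-0.52  0.24  1.87  0.6   1.45 -0.72]
turn [-0.1 -0.1 -0.2] then shift [  4.1   1.7 261.3] | shift in current axes [  3.8   2.1 261.3]
```

```bash
python3 -m pendant '[{"turn":[0,0,-0.2],"translation":[2,1,30],"claw":1},{"turn":[0,0,0],"translation":[2,1,30],"claw":1},{"turn":[0,0,0],"translation":[0,0,30],"claw":1},{"turn":[0,0,0],"translation":[0,0,30],"claw":1},{"turn":[0,0,0],"translation":[0,0,30],"claw":1},{"turn":[0,0,0],"translation":[0,0,30],"claw":1},{"turn":[0,0,0],"translation":[0,0,0],"claw":1}]'
python3 - <<'E'
from h import *
z=np.array([0,np.sin(np.radians(40)),-np.cos(np.radians(40))])
rel(np.array([558,91.5,55])-60*z,z,[1,0,0])
s=bot.read_state(); T=np.eye(4); T[:3,:3]=Rn.from_quat(s["eef_rot"]).as_matrix(); T[:3,3]=s["position"]
im,d=bot.capture("wrist"); np.savez("wr0.npz",im=im,d=d,T=T); cv2.imwrite("pics/wr0.png",im[:,:,::-1])
E
```

```text
t: 4.35
position: [557.5, 4.8, 164.3]
eef_rot: [0.663, 0.666, 0.241, -0.243]
ft_force: [-1.1, -0.5, -0.1]
grip_width: 0.008
grip_force: 0.0
t 4.35 p [557.5   4.8 164.3] F [-1.1 -0.5 -0.1] w 0.7 gf 0.0 q [-0.33  0.36  2.02  0.73  1.16 -0.77]
turn [-0.2 -0.1  0.1] then shift [-3.8  0.5 79.5] | shift in current axes [-3.9  0.8 79.4]
```

View pics/wr0.png

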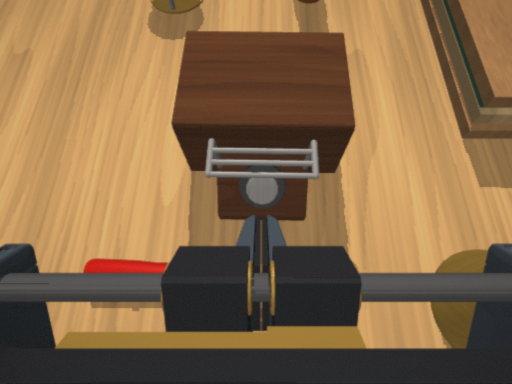

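The wrist view shows the button at (262,188), under the guard wires at (262,145–175). The shut fingertips are at about (262,220), in line with the button.

Run:
```python
from h import *
f=np.load("wr0.npz"); w=cloud("wrist",f["d"],f["T"])
q=roi(w,254,270,182,195,40,75); b=np.median(q,0); print("button",b)
q=roi(w,206,320,140,178,100,116); print("guard",rect(q),q[:,2].mean())
T=f["T"]; print("button in tool",T[:3,:3].T@(b-T[:3,3]))
```

```text
button [557.66889529  89.89807224  55.44864675]
guard ((558.2716064453125, 94.31016540527344), (37.22565460205078, 97.99649810791016), 89.54631805419922) 109.04480564660648
button in tool [ -4.96285163   0.7485802  138.07201023]
```

```bash
python3 -m pendant '[{"turn":[0,0,0],"translation":[-4.5,0.5,0],"claw":1},{"turn":[0,0,0],"translation":[0,0,30],"claw":1},{"turn":[0,0,0],"translation":[0,0,30],"claw":1},{"turn":[0,0,0],"translation":[0,0,30],"claw":1},{"turn":[0,0,0],"translation":[0,0,20],"claw":1},{"turn":[0,0,0],"translation":[0,0,15],"claw":1},{"turn":[0,0,0],"translation":[0,0,8],"claw":1},{"turn":[0,0,0],"translation":[0,0,4],"claw":1},{"turn":[0,0,0],"translation":[0,0,3],"claw":1},{"turn":[0,0,0],"translation":[0,0,0],"claw":1}]'
python3 - <<'E'
from h import *
im,d=bot.capture("top"); np.savez("top2.npz",im=im,d=d); w=cloud("top",d)
q=roi(w,165,220,150,220,0,300); print("zmed",np.median(q[:,2]),q[:,2].max())
E
```

```text
t: 5.4
position: [560.1, 88.7, 56.3]
eef_rot: [0.663, 0.666, 0.242, -0.241]
ft_force: [-0.9, -0.4, 0.1]
grip_width: 0.004
grip_force: 0.0
zmed 93.84711486483593 115.9074708480291
```

```bash
python3 -m pendant '[{"turn":[0,0,0],"translation":[0,-1.5,3],"claw":1},{"turn":[0,0,0],"translation":[0,0,2],"claw":1},{"turn":[0,0,0],"translation":[0,0,2],"claw":1},{"turn":[0,0,0],"translation":[0,0,0],"claw":1},{"turn":[0,0,0],"translation":[0,0,0],"claw":1},{"turn":[0,0,0],"translation":[0,0,0],"claw":1}]'
python3 - <<'E'
from h import *
im,d=bot.capture("top"); np.savez("top2.npz",im=im,d=d); w=cloud("top",d)
q=roi(w,165,220,150,220,0,300); print("zmed",np.median(q[:,2]),q[:,2].max())
E
```

```text
t: 6.05
position: [558.6, 93.3, 50.8]
eef_rot: [0.663, 0.666, 0.242, -0.241]
ft_force: [3.4, -2.0, 3.1]
grip_width: 0.006
grip_force: 2.0
zmed 7.878608141279756 113.41468185060126
```

```bash
python3 -m pendant '[{"turn":[0,0,0],"translation":[0,0,-10],"claw":1},{"turn":[0,0,0],"translation":[0,0,-30],"claw":1},{"turn":[0,0,0],"translation":[0,0,-35],"claw":1},{"turn":[0,0,0],"translation":[0,0,-40],"claw":1},{"turn":[0,0,0],"translation":[0,0,-40],"claw":0.4},{"turn":[0,0,0],"translation":[0,0,-40],"claw":0.4},{"turn":[0,0,0],"translation":[0,0,-40],"claw":0.4},{"turn":[0,0,0],"translation":[0,0,0],"claw":0.4}]' | head -2
python3 - <<'E'
from h import *
im,d=bot.capture("top"); np.savez("top3.npz",im=im,d=d)
a=cv2.resize(im[120:240,140:300,::-1],(800,600),interpolation=cv2.INTER_CUBIC); cv2.imwrite("pics/top3.png",a)
w=cloud("top",d)
q=roi(w,140,220,130,230,130,185); print("lid top",np.percentile(q,[2,98],axis=0) if len(q) else 0)
q=roi(w,150,220,150,225,58,100); q=q[(q[:,1]>150)&(q[:,1]<265)]; print(len(q),np.percentile(q,[2,50,98],axis=0) if len(q) else 0)
E
```

```text
t: 6.9
position: [559.4, -60.7, 234.5]
lid top [[471.08910693 287.96498068 140.38421684]
 [646.3382627  355.28992967 160.37171396]]
79 [[502.21178897 185.20090277  60.19207869]
 [517.9179961  195.13861604  80.68924753]
 [605.58466211 207.40257276  87.62071399]]
```

View pics/top3.png

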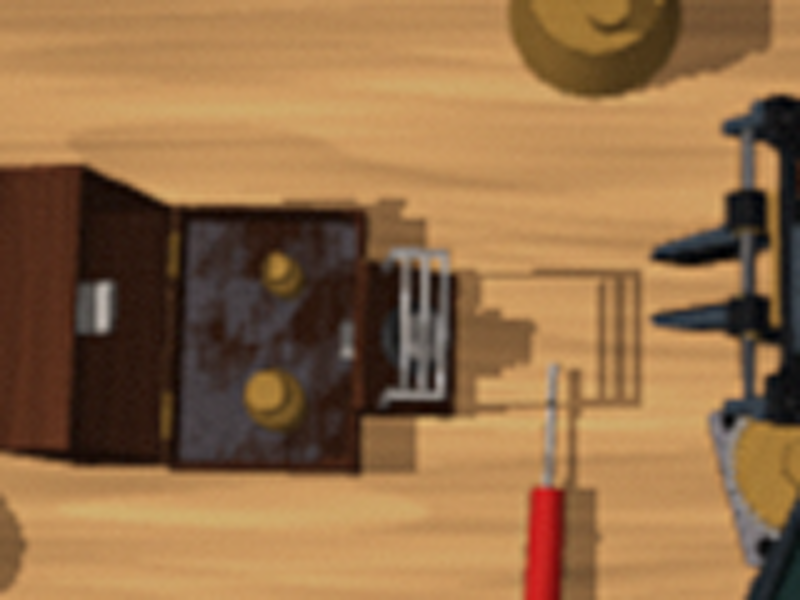

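The lid stands open against its stop, with its top at z 160. The large weight's knob is at crop (268,392) and the small one's at (282,270). Next I untilt, move above the large weight, and measure with the wrist camera.

```bash
python3 -m pendant '[{"turn":[0,-8,0],"translation":[0,0,0],"claw":0.4},{"turn":[0,-8,0],"translation":[0,0,0],"claw":0.4},{"turn":[0,-8,0],"translation":[0,0,0],"claw":0.4},{"turn":[0,-8,0],"translation":[0,0,0],"claw":0.4},{"turn":[0,-8,0],"translation":[0,0,0],"claw":0.4},{"turn":[0,0,0],"translation":[40,-8,0],"claw":0.4},{"turn":[0,0,0],"translation":[40,-8,0],"claw":0.4},{"turn":[0,0,0],"translation":[40,-8,0],"claw":0.4},{"turn":[0,0,0],"translation":[40,-8,0],"claw":0.4},{"turn":[0,0,0],"translation":[0,0,0],"claw":0.4}]' | head -3
python3 - <<'E'
from h import *
w=cloud("top",np.load("top3.npz")["d"])
q=roi(w,186,204,190,206,78,90); print("knob top cam",q.mean(0),len(q))
s=bot.read_state(); T=np.eye(4); T[:3,:3]=Rn.from_quat(s["eef_rot"]).as_matrix(); T[:3,3]=s["position"]
im,d=bot.capture("wrist"); np.savez("wr1.npz",im=im,d=d,T=T); cv2.imwrite("pics/wr1.png",im[:,:,::-1])
w=cloud("wrist",d,T); q=w.reshape(-1,3); q=q[(q[:,2]>79)&(q[:,2]<90)&(abs(q[:,0]-517)<35)&(q[:,1]>155)&(q[:,1]<240)]
print("knob wr",len(q),q.mean(0) if len(q) else 0, cv2.minEnclosingCircle(q[:,:2].astype(np.float32)) if len(q) else 0)
rel([517,197,130],[0,0,-1],[1,0,0])
E
```

```text
t: 7.95
position: [523.5, 105.7, 229.1]
eef_rot: [0.705, 0.709, -0.0, -0.0]
knob top cam [513.54305344 196.36153555  83.09315386] 50
knob wr 584 [516.76910951 195.22645091  83.05188118] ((516.7274780273438, 195.18116760253906), 12.828749656677246)
t 8.0 p [524.  104.1 229.2] F [ 0.2 -0.2 -0.2] w 54.9 gf 0.0 q [ 0.15  0.1   2.06 -0.    0.99  0.15]
turn [-0.   0.   0.4] then shift [92.9 -7.  99.2] | shift in current axes [93.  -6.4 99.2]
```

View pics/wr1.png

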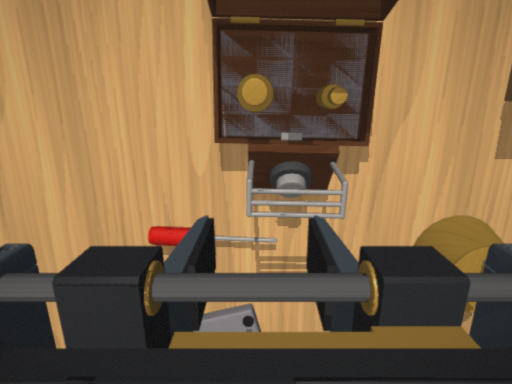

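The wrist view shows the large knob at (255,92) and the small one at (335,95), with no obstruction above the knob.

```bash
python3 -m pendant '[{"turn":[0,0,0.4],"translation":[30,-2.5,0],"claw":0.4},{"turn":[0,0,0],"translation":[31,-2.5,0],"claw":0.4},{"turn":[0,0,0],"translation":[30.5,-2.5,20],"claw":0.4},{"turn":[0,0,0],"translation":[0,0,30],"claw":0.4},{"turn":[0,0,0],"translation":[0,0,30],"claw":0.4},{"turn":[0,0,0],"translation":[0,0,20],"claw":0.4},{"turn":[0,0,0],"translation":[0,0,0],"claw":0.4},{"turn":[0,0,0],"translation":[0,0,0],"claw":0.4}]' | head -3
python3 - <<'E'
from h import *
rel([516.5,195.3,54],[0,0,-1],[1,0,0])
E
```

```text
t: 8.8
position: [518.6, 193.1, 130.5]
eef_rot: [0.709, 0.705, 0.0, 0.001]
t 8.8 p [518.6 193.1 130.5] F [-0.9  0.1  0.5] w 54.7 gf 0.0 q [ 0.31  0.27  2.07 -0.    0.8   0.32]
turn [ 0.1  0.  -0.3] then shift [ 2.2 -2.1 76.5] | shift in current axes [ 2.2 -2.2 76.5]
```

```bash
python3 -m pendant '[{"turn":[0,0,0],"translation":[2,-2,25],"claw":0.4},{"turn":[0,0,0],"translation":[0,0,25],"claw":0.4},{"turn":[0,0,0],"translation":[0,0,20],"claw":0.4},{"turn":[0,0,0],"translation":[0,0,6.5],"claw":0.4},{"turn":[0,0,0],"translation":[0,0,0],"claw":0.7},{"turn":[0,0,0],"translation":[0,0,0],"claw":1},{"turn":[0,0,0],"translation":[0,0,0],"claw":1},{"turn":[0,0,0],"translation":[0,0,0],"claw":1},{"turn":[0,0,0],"translation":[0,0,0],"claw":1},{"turn":[0,0,0],"translation":[0,0,0],"claw":1}]'
```

```text
t: 9.8
position: [517.2, 196.0, 55.0]
eef_rot: [0.709, 0.706, 0.001, 0.001]
ft_force: [-3.4, 1.0, 8.6]
grip_width: 0.277
grip_force: 30.0
```

```bash
python3 -m pendant '[{"turn":[0,0,0],"translation":[0,0,-5],"claw":1},{"turn":[0,0,0],"translation":[0,0,-12],"claw":1},{"turn":[0,0,0],"translation":[0,0,-20],"claw":1},{"turn":[0,0,0],"translation":[0,0,-25],"claw":1},{"turn":[0,0,0],"translation":[0,0,-30],"claw":1},{"turn":[0,0,0],"translation":[0,0,-30],"claw":1},{"turn":[0,0,0],"translation":[0,0,-30],"claw":1},{"turn":[0,0,0],"translation":[0,0,-25],"claw":1},{"turn":[0,0,0],"translation":[0,0,-10],"claw":1},{"turn":[0,0,0],"translation":[0,0,0],"claw":1}]'
python3 -c "
from h import *
rel([515,-326,240],[0,0,-1],[1,0,0])"
```

```text
t: 10.8
position: [517.0, 195.9, 242.5]
eef_rot: [0.709, 0.705, 0.002, 0.001]
ft_force: [0.1, 0.3, -5.5]
grip_width: 0.273
grip_force: 30.0
t 10.8 p [517.  195.9 242.5] F [ 0.1  0.3 -5.5] w 24.9 gf 30.0 q [ 0.32  0.11  2.02 -0.    1.01  0.33]
turn [ 0.3 -0.  -0.3] then shift [-521.9   -2.     2.5] | shift in current axes [-5.219e+02  4.000e-01  2.100e+00]
```

```bash
python3 -m pendant '[{"turn":[0,0,0],"translation":[-8,0,0],"claw":1},{"turn":[0,0,0],"translation":[-16,0,0],"claw":1},{"turn":[0,0,0],"translation":[-24,0,0],"claw":1},{"turn":[0,0,0],"translation":[-30,0,0],"claw":1},{"turn":[0,0,0],"translation":[-30,0,0],"claw":1},{"turn":[0,0,0],"translation":[-30,0,0],"claw":1},{"turn":[0,0,0],"translation":[-30,0,0],"claw":1},{"turn":[0,0,0],"translation":[-30,0,0],"claw":1},{"turn":[0,0,0],"translation":[-30,0,0],"claw":1},{"turn":[0,0,0],"translation":[-30,0,0],"claw":1}]' | head -2
python3 -m pendant '[{"turn":[0,0,0],"translation":[-30,0,0],"claw":1},{"turn":[0,0,0],"translation":[-30,0,0],"claw":1},{"turn":[0,0,0],"translation":[-30,0,0],"claw":1},{"turn":[0,0,0],"translation":[-30,0,0],"claw":1},{"turn":[0,0,0],"translation":[-30,0,0],"claw":1},{"turn":[0,0,0],"translation":[-24,0,0],"claw":1},{"turn":[0,0,0],"translation":[-16,0,0],"claw":1},{"turn":[0,0,0],"translation":[-8,0,0],"claw":1},{"turn":[0,0,0],"translation":[0,0,0],"claw":1},{"turn":[0,0,0],"translation":[0,0,0],"claw":1}]' | head -2
python3 - <<'E'
from h import *
s=bot.read_state(); T=np.eye(4); T[:3,:3]=Rn.from_quat(s["eef_rot"]).as_matrix(); T[:3,3]=s["position"]
im,d=bot.capture("wrist"); np.savez("wr2.npz",im=im,d=d,T=T); cv2.imwrite("pics/wr2.png",im[:,:,::-1])
w=cloud("wrist",d,T).reshape(-1,3); q=w[(w[:,2]>114)&(w[:,2]<127)&(np.hypot(w[:,0]-514.6,w[:,1]+326)<75)]
print(len(q),rect(q),np.median(q[:,2]),np.percentile(q[:,:2],[1,99],axis=0))
rel([515,-326,185],[0,0,-1],[1,0,0])
E
```

```text
t: 11.8
position: [514.1, -64.4, 239.9]
t: 12.8
position: [514.2, -259.6, 240.8]
103 ((540.0272216796875, -283.1468811035156), (7.75352144241333, 86.8031997680664), 42.91067886352539) 119.6184465724308 [[ 510.29495149 -316.43889426]
 [ 566.73771156 -252.14140426]]
t 12.85 p [ 514.3 -259.4  240.9] F [ 1.1 -0.2 -4.3] w 25.4 gf 30.0 q [-0.51  0.15  1.97  0.    1.02 -0.5 ]
turn [ 0.1 -0.  -0.2] then shift [-66.6   0.7  55.9] | shift in current axes [-66.6   0.8  55.9]
```

View pics/wr2.png

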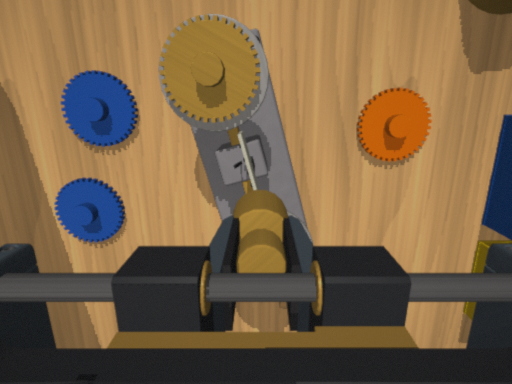

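The weight is held centrally at (262,230), and the balance runs diagonally below it. The pan is hidden behind the fingers, so I go by the top camera's measurement.

```bash
python3 -m pendant '[{"turn":[0,0,0],"translation":[-10,0,0],"claw":1},{"turn":[0,0,0],"translation":[-20,0,0],"claw":1},{"turn":[0,0,0],"translation":[-20,0,10],"claw":1},{"turn":[0,0,0],"translation":[-12,0,10],"claw":1},{"turn":[0,0,0],"translation":[-5,0,10],"claw":1},{"turn":[0,0,0],"translation":[0,0,10],"claw":1},{"turn":[0,0,0],"translation":[0,0,8],"claw":1},{"turn":[0,0,0],"translation":[0,0,4],"claw":1},{"turn":[0,0,0],"translation":[0,0,0],"claw":1},{"turn":[0,0,0],"translation":[0,0,0],"claw":1}]' | head -2
python3 - <<'E'
from h import *
rel([515,-326,173],[0,0,-1],[1,0,0])
im,d=bot.capture("scene"); np.savez("sc2.npz",im=im,d=d)
cv2.imwrite("pics/sc2.png",cv2.resize(im[100:280,130:290,::-1],(533,600),interpolation=cv2.INTER_CUBIC))
E
```

```text
t: 13.85
position: [514.6, -327.0, 189.4]
t 13.85 p [ 514.6 -327.   189.4] F [ 0.4 -0.2 -5.3] w 25.4 gf 30.0 q [-0.6   0.27  1.94  0.    0.93 -0.6 ]
turn [ 0.1  0.  -0.2] then shift [ 1.   0.4 16.4] | shift in current axes [ 1.   0.4 16.4]
```

View pics/sc2.png

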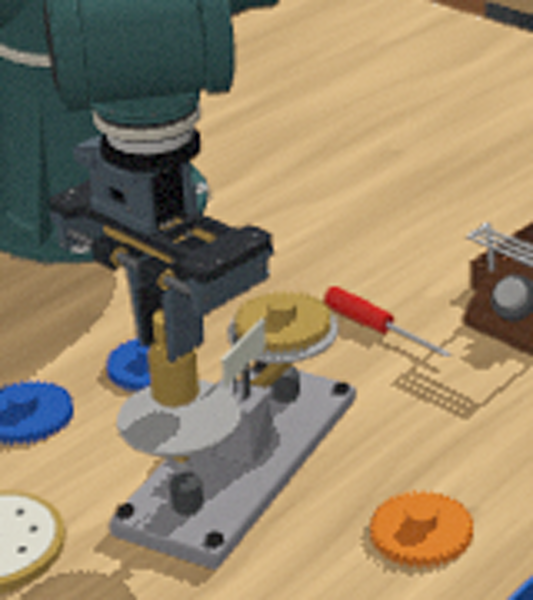

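The weight hangs upright just above the pan, its bottom at (175,400) in the crop. Lowering gently.

```bash
python3 -m pendant '[{"turn":[0,0,0],"translation":[0,0,6],"claw":1},{"turn":[0,0,0],"translation":[0,0,5],"claw":1},{"turn":[0,0,0],"translation":[0,0,2],"claw":1},{"turn":[0,0,0],"translation":[0,0,1.5],"claw":1},{"turn":[0,0,0],"translation":[0,0,1.5],"claw":1},{"turn":[0,0,0],"translation":[0,0,1.5],"claw":1},{"turn":[0,0,0],"translation":[0,0,1.5],"claw":1},{"turn":[0,0,0],"translation":[0,0,1.5],"claw":1},{"turn":[0,0,0],"translation":[0,0,1.5],"claw":1},{"turn":[0,0,0],"translation":[0,0,0],"claw":1}]' 
python3 -m pendant '[{"turn":[0,0,0],"translation":[0,0,1],"claw":1},{"turn":[0,0,0],"translation":[0,0,1],"claw":1},{"turn":[0,0,0],"translation":[0,0,1],"claw":1},{"turn":[0,0,0],"translation":[0,0,1],"claw":1},{"turn":[0,0,0],"translation":[0,0,0],"claw":1},{"turn":[0,0,0],"translation":[0,0,0],"claw":1}]'
```

```text
t: 14.9
position: [514.4, -327.3, 167.1]
eef_rot: [0.709, 0.705, 0.001, 0.001]
ft_force: [-0.6, 0.1, -0.5]
grip_width: 0.276
grip_force: 30.0
t: 15.5
position: [514.4, -327.2, 163.1]
eef_rot: [0.709, 0.705, 0.001, 0.001]
ft_force: [-1.3, 0.7, -1.3]
grip_width: 0.276
grip_force: 30.0
```

```bash
python3 -m pendant '[{"turn":[0,0,0],"translation":[0,0,1],"claw":1},{"turn":[0,0,0],"translation":[0,0,1],"claw":1},{"turn":[0,0,0],"translation":[0,0,0],"claw":1},{"turn":[0,0,0],"translation":[0,0,0],"claw":0.73},{"turn":[0,0,0],"translation":[0,0,0],"claw":0.7},{"turn":[0,0,0],"translation":[0,0,0],"claw":0.67},{"turn":[0,0,0],"translation":[0,0,0],"claw":0.62},{"turn":[0,0,0],"translation":[0,0,0],"claw":0.55},{"turn":[0,0,0],"translation":[0,0,0],"claw":0.5},{"turn":[0,0,0],"translation":[0,0,0],"claw":0.5}]'
python3 - <<'E'
from h import *
im,d=bot.capture("scene"); 
cv2.imwrite("pics/sc3.png",cv2.resize(im[100:280,130:290,::-1],(533,600),interpolation=cv2.INTER_CUBIC))
E
```

```text
t: 16.5
position: [514.4, -327.2, 161.1]
eef_rot: [0.709, 0.705, 0.001, 0.001]
ft_force: [-0.0, 0.4, 0.1]
grip_width: 0.494
grip_force: 0.0
```

View pics/sc3.png

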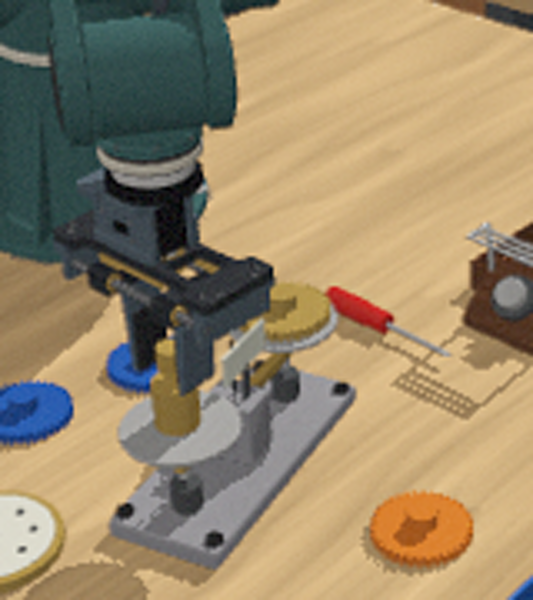

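The weight stands upright on the pan at (178,415), the beam looks level, and the fingers are clear of the knob. Retreating straight up.

```bash
python3 -m pendant '[{"turn":[0,0,0],"translation":[0,0,-5],"claw":0.5},{"turn":[0,0,0],"translation":[0,0,-10],"claw":0.5},{"turn":[0,0,0],"translation":[0,0,-20],"claw":0.5},{"turn":[0,0,0],"translation":[0,0,-30],"claw":0.5},{"turn":[0,0,0],"translation":[0,0,-30],"claw":0.5},{"turn":[0,0,0],"translation":[0,0,-30],"claw":0.5},{"turn":[0,0,0],"translation":[40,0,0],"claw":0.5},{"turn":[0,0,0],"translation":[40,0,0],"claw":0.5},{"turn":[0,0,0],"translation":[40,0,0],"claw":0.5},{"turn":[0,0,0],"translation":[0,0,0],"claw":0.5}]' | head -2
python3 -m pendant '[{"turn":[0,0,0],"translation":[0,0,0],"claw":0.5},{"turn":[0,0,0],"translation":[0,0,0],"claw":0.5},{"turn":[0,0,0],"translation":[0,0,0],"claw":0.5},{"turn":[0,0,0],"translation":[0,0,0],"claw":0.5},{"turn":[0,0,0],"translation":[0,0,0],"claw":0.5},{"turn":[0,0,0],"translation":[0,0,0],"claw":0.5},{"turn":[0,0,0],"translation":[0,0,0],"claw":0.5},{"turn":[0,0,0],"translation":[0,0,0],"claw":0.5}]' | head -2
python3 - <<'E'
from h import *
ims=[]
for n in ("top","scene"):
    im,d=bot.capture(n); w=cloud(n,d).reshape(-1,3)
    k=w[(w[:,2]>182)&(w[:,2]<195)&(np.hypot(w[:,0]-514.6,w[:,1]+326)<30)]
    p=w[(w[:,2]>103)&(w[:,2]<125)&(np.hypot(w[:,0]-514.6,w[:,1]+326)<55)]
    g=w[(w[:,2]>108)&(w[:,2]<135)&(np.hypot(w[:,0]-471,w[:,1]+152)<38)]
    l=w[(w[:,2]>125)&(abs(w[:,0]-557)<80)&(w[:,1]>280)&(w[:,1]<380)]
    print(n,"knob",k.mean(0),"pan",p.mean(0),np.median(p[:,2]),"gear z",np.median(g[:,2]),"lid",l.max(0))
    ims.append(cv2.resize(im[100:280,130:350,::-1],(400,327)) if n=="scene" else cv2.resize(im[120:300,140:400,::-1],(400,327)))
cv2.imwrite("pics/end.png",np.hstack(ims))
E
```

```text
t: 17.55
position: [514.4, -204.0, 287.1]
t: 18.35
position: [514.6, -207.3, 286.1]
top knob [nan nan nan] pan [nan nan nan] nan gear z 120.1908665980427 lid [636.87560034 365.86984751 165.6558489 ]
scene knob [ 516.14688874 -332.53732194  186.61907824] pan [ 525.26282984 -336.4260044   109.34539053] 108.53623279401836 gear z 119.96198373233113 lid [636.4056592  364.12943242 160.0069797 ]<stdin>:9: RuntimeWarning: Mean of empty slice.
  ret = um.true_divide(
  return _methods._mean(a, axis=axis, dtype=dtype,
  ret = ret.dtype.type(ret / rcount)
```

View pics/end.png

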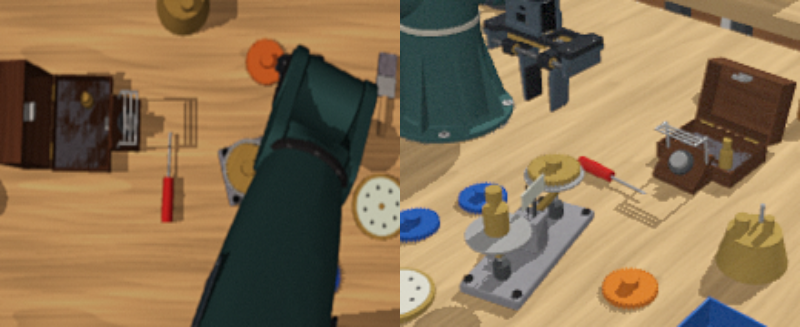

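The final view shows the lid open, the small weight still in the case, and the large weight upright at (495,212). The pan is at about 109 mm and the gear top at about 120 mm, so the beam is level.

```bash
python3 -c "
from rig import bot
print(bot.hand_in())"
```

```text
the job is handed in; nothing more can be done
None
```

I handed the job in at about 18 s: the lid is open, the large weight stands upright on its pan with the beam level by my camera measurements, and the small weight is still in the case; the hand-in returned no verdict.

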